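# Change the cam-lock fixture over to the next flanged bushes

## Robot

A 6-joint arm with a two-finger parallel gripper is mounted at the origin on a cart in front of the work surface, level with it; the furniture and walls round the work are solid. World frame = base frame: x ahead of the robot, y to its left, z up, the work surface at z = 0. Lengths are in m, angles in rad, forces in N, time in s.
With the tool pointing down it reaches from about 0.3 to 0.85 m from the base axis. Payload 5.4 kg.
Tool frame: the origin (TCP) lies midway between the tips of the shut fingers; the grasp point (between the pads) lies bot.grasp_offset behind it (bot.grasp_offset is the distance from the TCP to the grasp point, in m); z points along the fingers, y is the line along which they close (so a half turn about z gives the same grasp; the last joint's range is limited). The gripper opens to 85 mm and grips with 20 to 120 N. Pads are 22 mm wide; open, the fingers measure 114 mm over their backs; the gripper's body (76 mm by 85 mm) begins 54 mm behind the grasp point. The pads swing forward as they close: fully open they stand 13 mm farther back than shut.
Start: joints at [-1.491, 0.158, 1.597, -0, 1.386, -0.21], TCP at [0.164, -0.551, 0.231] pointing down, gripper open.
Joint ranges: [-2.91, 2.91], [-0.94, 2.29], [0.18, 2.7], [-1.29, 4.43], [0.17, 2.64], [-3, 3]. Speed limits (rad/s): [2.57, 2.57, 3.14, 3.14, 3.14, 3.14].

## Interface

Orientations are given as a unit quaternion [x, y, z, w].
In Python, from rig import telemetry, get_image, calibration, workorder, nets, bot gives the robot as it stands.
- The arm moves only by the shell command python3 -m crank 'ROWS'. ROWS is JSON, a list of rows, each a list of 3 entries, a list of its own where there are three numbers: the opening in per cent of the stroke, from 0 (shut) to 100 (fully open), then the shift along the tool's x, y, z as a fraction of full scale, then the turn about the tool's z as a fraction of full scale. In form: [[jaw, [dx, dy, dz], yaw], ...]. A call has 1 to 20 rows; each row is the pose to reach, as a shift and turn from the pose commanded when the call began, along the tool's axes at that moment; what a row does not reach only later rows make up. Full scale, the value 1, is 1000 mm for a shift and 60 degrees for a turn. A row lasts 1/8 s, in which the tool goes at most 62.5 mm and 10.7 degrees, less where a joint would pass 70% of its speed; a pose out of reach is approached as far as the arm can. A call with a number of a shift or a turn outside -1 to 1 is refused whole. A call with a gripper value outside its range is refused whole. The fingers move at their own pace and stop on an object; the grip force is fixed at half the most. Time passes only in rows, so rows that repeat a pose let the fingers close. It gives the time, the measured TCP pose, the force, the opening and the grip force at its end, in the units of the state.
- telemetry.read_state(): the state, without advancing time (a new reading comes with each control period).
- get_image(name): name is "scene" or "top" or "wrist"; returns the picture (420x560x3 uint8, red, green, blue); there is no depth.
- calibration(name): a dict with "fx", "fy", "cx", "cy" (pixels), "rvec" (rotation vector, rad) and "tvec" (3), from world to camera coordinates, as OpenCV has them; the wrist camera has in their place "T_tool_cam" (4x4, takes a point from camera to tool coordinates, whose origin is the TCP and whose axes are the flange's). Camera axes: x right, y down, z forward; pixel columns grow to the right and rows downward; lengths in m; the calibration is good to about 2 mm. A picture is of the moment at which its call begins: read the wrist's pose just before it. calibration takes no time and is no camera call.
- workorder.finish_job(): hands the job in; it is judged then, once.
Trained networks look in the newest picture that a camera, given by its name, has taken for a name from the list of things; names that differ only in an ending like _2 or _b are one class to them, and where a whole thing is asked for, a point or a joint stands for the part that bears it (a point fixed in the world has none). Each returns a list of dicts, best first, with "score" (0 to 1); they miss things now and then, are a little off and sometimes report something else, mostly with a low value. They report only what shows in the picture. A call takes as long as a camera call. They do not tell look-alikes from the thing itself.
- nets.silhouettes(camera, name): "mask" (420x560 bool, what is visible of it) and "xy" ([column, row] as shares, 0 to 1, of the picture: columns of its width, rows of its height, amid what is visible of it).
- nets.pinpoint(camera, name): "xy" ([column, row] as shares, 0 to 1, of the picture: columns of its width, rows of its height: a listed point, or the origin of a listed thing).
The state is a dict: "clock": time; "joint_positions": joint angles; "joint_vel": joint speeds; "joint_efforts": joint torques, N m; "ee_pos": TCP position; "tcp_rot": TCP orientation; "wrist_force": force on the tool from outside, world axes, zero at the start; "ft_torque": the same for the moment, N m; "opening": opening from 0.0 (shut) to 1.0 (fully open); "gripper_force": force on a finger pad.
Only numpy, scipy, OpenCV 4.12 (cv2) and the standard library are available. Lean on these libraries where they do the work, as an engineer would, in place of code of your own. Each camera call takes 0.05 s, during which the arm holds its last target. There are 200 camera calls.

## Task

Change the cam-lock fixture over to the next bushes for the measuring microscope. Unlock the finished bush that is in it and stand it upright in the open tray; then set every flanged bush that stands on the bench into a pocket, one to a pocket, flange down, press it fully home against the stiff pad, and turn that station's cam until its high point bears on the sprung plunger and holds the finger right out over the flange. Leave the cam of an empty pocket open, and leave the other things on the bench where they are.

Things in the scene. Friction and masses are not known exactly. Their poses are not given: they have to be found in the camera images.
- fixture: Cam-lock holding fixture fixed to the bench: aluminium plate 140 x 232 x 12 mm with three identical stations side by side, 76 mm apart. Origin under the plate's centre on the bench; x runs across the stations from the cams (near side) to the pockets (far side), y along the row, z up. Each station has, along x: a cam with a black wing grip, a sprung plunger in a guide block (top 31 mm above the bench), and a round pocket.
- nest_1 (a point): Pocket 1 (at +y of the row): centre of the pocket's floor, 12 mm above the bench; axes as the fixture's. The pocket is a steel ring of 39 mm bore, 51 mm outside, 7 mm high, for a bush's flange.
- pad_1 (a joint): Stiff seating pad (black, 24 mm across) in that pocket: 0 = raised, its top 5 mm above the pocket's floor, so that a bush set on it stands 5 mm proud, its flange in the plunger's way; 0.005 m = pushed down level with the floor. Takes about 7 N to push, stays where it is left (pad 2 starts down, under the finished bush).
- cam_1_grip (a point): Middle of the wing grip of cam 1, on the cam's axis, 75 mm before the pocket's centre; x points along the grip towards the cam's nose, z up. The grip is a bar 36 mm long, 10 mm thick, 22 mm high; this point is 40 mm above the bench, the bar's top 51 mm, the flat top of the cam under it 29 mm.
- cam_1 (a joint): Angle of that cam (rad) about the vertical, growing anticlockwise from above: 0 = high point (nose, 26 mm from the axis, on the side of the grip's white dot) straight on the plunger, where the cam meets a stop; cams 1 and 3 start open at 1.05 to 1.5, cam 2 locked at 0; it locks clockwise, opens anticlockwise. The cam is a spiral that rises 8 mm per rad up to the nose. It turns with about 0.15 N m and stays where it is left.
- plunger_1 (a joint): Travel (m) of that station's sprung plunger towards the pocket: the cam's spiral pushes it out by 0.008 m per rad, 0 at cam angle 1.5, 0.012 with the nose on it. Its flat finger (12 mm wide, 8 to 16 mm above the pocket's floor) is clear of the pocket below 0.006; at 0.012 it reaches 4 mm over the flange of a bush that is fully home (a proud flange blocks it at about 0.008). Spring 3 to 7 N.
- nest_2 (a point): Pocket 2 (in the middle of the row): centre of the pocket's floor, 12 mm above the bench; axes as the fixture's. The pocket is a steel ring of 39 mm bore, 51 mm outside, 7 mm high, for a bush's flange.
- pad_2 (a joint): Stiff seating pad (black, 24 mm across) in that pocket: 0 = raised, its top 5 mm above the pocket's floor, so that a bush set on it stands 5 mm proud, its flange in the plunger's way; 0.005 m = pushed down level with the floor. Takes about 7 N to push, stays where it is left (pad 2 starts down, under the finished bush).
- cam_2_grip (a point): Middle of the wing grip of cam 2, on the cam's axis, 75 mm before the pocket's centre; x points along the grip towards the cam's nose, z up. The grip is a bar 36 mm long, 10 mm thick, 22 mm high; this point is 40 mm above the bench, the bar's top 51 mm, the flat top of the cam under it 29 mm.
- cam_2 (a joint): Angle of that cam (rad) about the vertical, growing anticlockwise from above: 0 = high point (nose, 26 mm from the axis, on the side of the grip's white dot) straight on the plunger, where the cam meets a stop; cams 1 and 3 start open at 1.05 to 1.5, cam 2 locked at 0; it locks clockwise, opens anticlockwise. The cam is a spiral that rises 8 mm per rad up to the nose. It turns with about 0.15 N m and stays where it is left.
- plunger_2 (a joint): Travel (m) of that station's sprung plunger towards the pocket: the cam's spiral pushes it out by 0.008 m per rad, 0 at cam angle 1.5, 0.012 with the nose on it. Its flat finger (12 mm wide, 8 to 16 mm above the pocket's floor) is clear of the pocket below 0.006; at 0.012 it reaches 4 mm over the flange of a bush that is fully home (a proud flange blocks it at about 0.008). Spring 3 to 7 N.
- nest_3 (a point): Pocket 3 (at -y of the row): centre of the pocket's floor, 12 mm above the bench; axes as the fixture's. The pocket is a steel ring of 39 mm bore, 51 mm outside, 7 mm high, for a bush's flange.
- pad_3 (a joint): Stiff seating pad (black, 24 mm across) in that pocket: 0 = raised, its top 5 mm above the pocket's floor, so that a bush set on it stands 5 mm proud, its flange in the plunger's way; 0.005 m = pushed down level with the floor. Takes about 7 N to push, stays where it is left (pad 2 starts down, under the finished bush).
- cam_3_grip (a point): Middle of the wing grip of cam 3, on the cam's axis, 75 mm before the pocket's centre; x points along the grip towards the cam's nose, z up. The grip is a bar 36 mm long, 10 mm thick, 22 mm high; this point is 40 mm above the bench, the bar's top 51 mm, the flat top of the cam under it 29 mm.
- cam_3 (a joint): Angle of that cam (rad) about the vertical, growing anticlockwise from above: 0 = high point (nose, 26 mm from the axis, on the side of the grip's white dot) straight on the plunger, where the cam meets a stop; cams 1 and 3 start open at 1.05 to 1.5, cam 2 locked at 0; it locks clockwise, opens anticlockwise. The cam is a spiral that rises 8 mm per rad up to the nose. It turns with about 0.15 N m and stays where it is left.
- plunger_3 (a joint): Travel (m) of that station's sprung plunger towards the pocket: the cam's spiral pushes it out by 0.008 m per rad, 0 at cam angle 1.5, 0.012 with the nose on it. Its flat finger (12 mm wide, 8 to 16 mm above the pocket's floor) is clear of the pocket below 0.006; at 0.012 it reaches 4 mm over the flange of a bush that is fully home (a proud flange blocks it at about 0.008). Spring 3 to 7 N.
- bush_1: Steel flanged bush, standing flange down on the bench (may be absent): flange 36 mm across and 6 mm thick, above it a barrel 20 mm across; 34 mm high in all, 70 g, thin bore. Origin at the centre of its underside, z up its axis.
- bush_2: Steel flanged bush, standing flange down on the bench (may be absent): flange 36 mm across and 6 mm thick, above it a barrel 20 mm across; 34 mm high in all, 70 g, thin bore. Origin at the centre of its underside, z up its axis.
- bush_3: Steel flanged bush, standing flange down on the bench (may be absent): flange 36 mm across and 6 mm thick, above it a barrel 20 mm across; 34 mm high in all, 70 g, thin bore. Origin at the centre of its underside, z up its axis.
- bush_0: The finished bush, the same in form as the others, always there: at the start it is locked in pocket 2, fully home under the plunger's finger.
- tray_in (a point): Open grey tray fixed on the bench, 95 x 125 x 22 mm outside, 89 x 119 mm inside: centre of its inner floor, 3 mm above the bench; y along its long side, z up.
- loupe: Bystander: black folding loupe, 34 x 44 x 21 mm; origin under its middle.
- sample_cone: Bystander: plain turned cone, 22 mm across, 26 mm high, no flange; origin under its middle.
- micrometer: Bystander: blue outside micrometer lying flat, 60 x 154 x 16 mm; origin under its middle.
Things that resemble listed ones, but are neither listed nor needed, are in the scene too. Leave any purple look-alike of the bush_3 alone.

How it is judged:
At the end, for the whole second after the job is handed in: The finished bush stands upright on the tray's floor; every other bush present rests in its own pocket (within 4 mm of centre, underside within 1.5 mm of the floor), its cam within 0.2 rad of its high point, plunger out over 10.5 mm; plungers of empty pockets are out less than 6 mm (((horizontal distance between bush_1 and nest_1 below 0.004 m and z of bush_1 in the frame of nest_1 below 0.0015 m and angle between bush_1's own z axis and vertical below 0.08 rad and value of joint plunger_1 above 0.0105 m and value of joint cam_1 below 0.2 rad) or (horizontal distance between bush_1 and nest_2 below 0.004 m and z of bush_1 in the frame of nest_2 below 0.0015 m and angle between bush_1's own z axis and vertical below 0.08 rad and value of joint plunger_2 above 0.0105 m and value of joint cam_2 below 0.2 rad) or (horizontal distance between bush_1 and nest_3 below 0.004 m and z of bush_1 in the frame of nest_3 below 0.0015 m and angle between bush_1's own z axis and vertical below 0.08 rad and value of joint plunger_3 above 0.0105 m and value of joint cam_3 below 0.2 rad)) and ((horizontal distance between bush_2 and nest_1 below 0.004 m and z of bush_2 in the frame of nest_1 below 0.0015 m and angle between bush_2's own z axis and vertical below 0.08 rad and value of joint plunger_1 above 0.0105 m and value of joint cam_1 below 0.2 rad) or (horizontal distance between bush_2 and nest_2 below 0.004 m and z of bush_2 in the frame of nest_2 below 0.0015 m and angle between bush_2's own z axis and vertical below 0.08 rad and value of joint plunger_2 above 0.0105 m and value of joint cam_2 below 0.2 rad) or (horizontal distance between bush_2 and nest_3 below 0.004 m and z of bush_2 in the frame of nest_3 below 0.0015 m and angle between bush_2's own z axis and vertical below 0.08 rad and value of joint plunger_3 above 0.0105 m and value of joint cam_3 below 0.2 rad)) and ((horizontal distance between bush_3 and nest_1 below 0.004 m and z of bush_3 in the frame of nest_1 below 0.0015 m and angle between bush_3's own z axis and vertical below 0.08 rad and value of joint plunger_1 above 0.0105 m and value of joint cam_1 below 0.2 rad) or (horizontal distance between bush_3 and nest_2 below 0.004 m and z of bush_3 in the frame of nest_2 below 0.0015 m and angle between bush_3's own z axis and vertical below 0.08 rad and value of joint plunger_2 above 0.0105 m and value of joint cam_2 below 0.2 rad) or (horizontal distance between bush_3 and nest_3 below 0.004 m and z of bush_3 in the frame of nest_3 below 0.0015 m and angle between bush_3's own z axis and vertical below 0.08 rad and value of joint plunger_3 above 0.0105 m and value of joint cam_3 below 0.2 rad)) and (value of joint plunger_1 below 0.006 m or horizontal distance between any of bush_1, bush_2, bush_3 and nest_1 below 0.004 m) and (value of joint plunger_2 below 0.006 m or horizontal distance between any of bush_1, bush_2, bush_3 and nest_2 below 0.004 m) and (value of joint plunger_3 below 0.006 m or horizontal distance between any of bush_1, bush_2, bush_3 and nest_3 below 0.004 m) and linear speed of each of bush_0, bush_1, bush_2, bush_3 below 0.01 m/s and x of bush_0 in the frame of tray_in between -0.045 and 0.045 m and y of bush_0 in the frame of tray_in between -0.06 and 0.06 m and z of bush_0 in the frame of tray_in below 0.004 m and angle between bush_0's own z axis and vertical below 0.15 rad); the robot touches nothing.
It fails at once if one of the other loose things (loupe, turned cone, micrometer) is shifted by more than 3 cm (distance of any of loupe, sample_cone, micrometer from where it was at the start of the episode above 0.03 m).
Of bush_1, bush_2, bush_3 only 2 to 3 are there at a start; the rules pass over those that are not, and their reading is None.
At some moment in a run one of bush_1, bush_2, bush_3 may be knocked a few centimetres aside while the robot is not near it.
It also fails if it takes over 210 s, if anything falls off the work surface, if the arm or the gripper's body presses on something with over 40 N, if the wrist force passes 120 N, or if a joint passes its speed limit or range.

## Working session

There is one attempt and no reset: what is moved stays moved. The work goes in short steps, Python scripts to look and compute and a shell command to move; the robot and the scene stay as the last step left them, time stands still between calls to the robot, and variables do not carry over. Pictures are saved under pics/ and viewed, at most 14 in all, crops included, and the job is handed in when it is done.

```bash
ls; mkdir -p pics; cat > h.py <<'E'
import numpy as np, cv2
from scipy.spatial.transform import Rotation as R
from rig import telemetry, get_image, calibration, workorder, nets, bot
def cam(name, st=None):
    c=calibration(name); K=np.array([[c['fx'],0,c['cx']],[0,c['fy'],c['cy']],[0,0,1.]])
    if 'rvec' in c:
        Rm=cv2.Rodrigues(np.array(c['rvec'],float))[0]; t=np.array(c['tvec'],float).ravel()
        return K,Rm,t
    st=st or telemetry.read_state()
    T=np.eye(4);T[:3,:3]=R.from_quat(st['tcp_rot']).as_matrix();T[:3,3]=st['ee_pos']
    W=np.linalg.inv(T@np.array(c['T_tool_cam'])); return K,W[:3,:3],W[:3,3]
def ray(C,px,z):
    K,Rm,t=C; d=Rm.T@np.linalg.solve(K,[px[0],px[1],1.]); o=-Rm.T@t
    return o+d*(z-o[2])/d[2]
def proj(C,p):
    K,Rm,t=C; q=K@(Rm@np.array(p,float)+t); return q[:2]/q[2]
def save(im,n): cv2.imwrite('pics/'+n+'.png',im[:,:,::-1])
def pix(d): return np.array(d['xy'])*[560,420]
E
python3 - <<'E'
from h import *
s=telemetry.read_state(); print(s['ee_pos'],s['tcp_rot'],s['opening'],bot.grasp_offset)
a=get_image('top'); b=get_image('scene'); save(a,'top0'); save(b,'scene0')
C={n:cam(n) for n in('top','scene')}
Z={'nest_1':.012,'cam_1_grip':.04,'tray_in':.003}
for n in ['bush_1','bush_0','nest_1','cam_1_grip','tray_in','fixture','loupe','sample_cone','micrometer']:
  for c in ('top','scene'):
    for d in nets.pinpoint(c,n):
      if d['score']>.2: p=pix(d); print(n,c,round(d['score'],2),p.round(),ray(C[c],p,Z.get(n,0)).round(4)[:2])
E
```

```text
pics
[ 0.1642441  -0.55039496  0.23029585] [ 9.89518201e-01  1.44404935e-01  7.69918341e-05 -9.69002761e-04] 0.9995800357121349 0.0187
bush_1 top 0.68 [229. 178.] [0.6161 0.2016]
bush_1 top 0.67 [209. 235.] [0.4896 0.2412]
bush_1 top 0.59 [336. 168.] [ 0.6441 -0.0354]
bush_1 top 0.53 [235. 213.] [0.539  0.1868]
bush_1 top 0.48 [194. 200.] [0.5671 0.277 ]
bush_1 scene 0.87 [222. 262.] [0.6159 0.2075]
bush_1 scene 0.81 [263. 268.] [0.5465 0.176 ]
bush_1 scene 0.67 [211. 294.] [0.5667 0.2819]
bush_1 scene 0.48 [294. 201.] [ 0.6481 -0.0471]
bush_1 scene 0.47 [388. 236.] [ 0.4258 -0.0503]
bush_0 top 0.68 [229. 178.] [0.6161 0.2016]
bush_0 top 0.67 [209. 235.] [0.4896 0.2412]
bush_0 top 0.59 [336. 168.] [ 0.6441 -0.0354]
bush_0 top 0.53 [235. 213.] [0.539  0.1868]
bush_0 top 0.48 [194. 200.] [0.5671 0.277 ]
bush_0 scene 0.87 [222. 262.] [0.6159 0.2075]
bush_0 scene 0.81 [263. 268.] [0.5465 0.176 ]
bush_0 scene 0.67 [211. 294.] [0.5667 0.2819]
bush_0 scene 0.48 [294. 201.] [ 0.6481 -0.0471]
bush_0 scene 0.47 [388. 236.] [ 0.4258 -0.0503]
nest_1 top 0.75 [331. 168.] [ 0.6417 -0.0248]
nest_1 
[... 240 characters left out ...]
cene 0.69 [308. 208.] [0.5687 0.0154]
tray_in top 0.72 [337. 171.] [ 0.636  -0.0385]
tray_in top 0.69 [343. 261.] [ 0.4371 -0.0518]
tray_in scene 0.95 [388. 237.] [ 0.4215 -0.0433]
fixture top 0.81 [338. 188.] [ 0.5994 -0.0413]
fixture scene 0.81 [309. 211.] [ 0.6005 -0.0337]
fixture scene 0.59 [273. 216.] [0.6436 0.0309]
loupe top 0.76 [286. 285.] [0.384 0.07 ]
loupe scene 0.7 [380. 278.] [0.3737 0.0734]
loupe scene 0.24 [318. 311.] [0.4094 0.2069]
sample_cone scene 0.48 [315. 309.] [0.4143 0.2072]
micrometer top 0.74 [308. 118.] [0.7562 0.0277]
micrometer top 0.71 [378. 198.] [ 0.5782 -0.1307]
micrometer top 0.63 [301. 172.] [0.6332 0.0423]
micrometer scene 0.94 [232. 199.] [0.7567 0.0295]
```

View pics/top0.png

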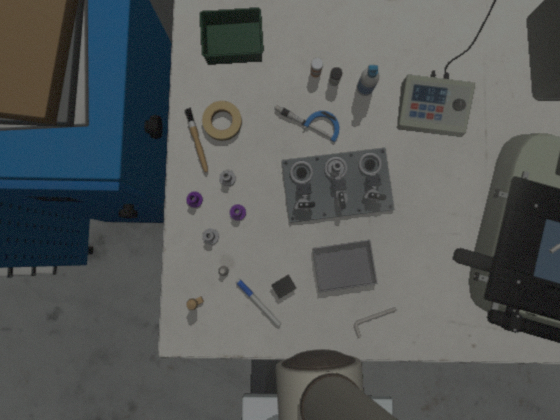

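View pics/scene0.png

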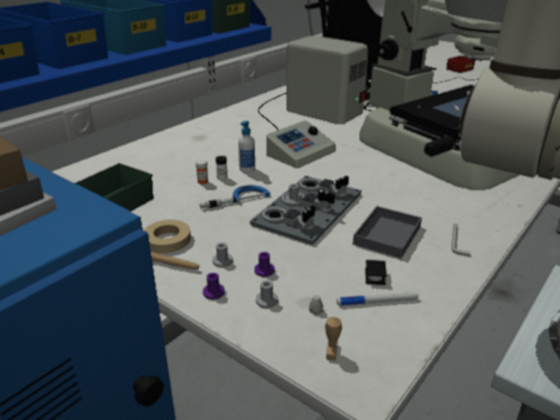

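Two grey bushes stand on the bench, at top (228,178) and (209,236). These could be mistaken for them:
- purple look-alikes at (194,200) and (237,212)
- the cone at (223,271)
- a wooden stamp at (193,303)
- the finished bush at (336,168) in pocket 2

I choose the two plain grey flanged ones. The loupe is at (284,286) and the tray at (343,268). Next I check the choice in a close crop and work out the first move.

```bash
cat >> h.py <<'E'
def go(p,head):
    "rows numbers for reaching world p with tool x at heading (deg), from the present pose"
    s=telemetry.read_state(); M=R.from_quat(s['tcp_rot']).as_matrix()
    h=np.degrees(np.arctan2(M[1,0],M[0,0])); d=M.T@(np.array(p)-s['ee_pos'])
    y=(h-head+90)%180-90
    print('from',np.round(s['ee_pos'],4),'head',round(h,2),'-> shift',d.round(4),'yaw',round(y/60,4))
E
python3 - <<'E'
from h import *
print(np.round(calibration('wrist')['T_tool_cam'],3), calibration('wrist')['fx'])
im=get_image('scene'); save(cv2.resize(im[200:350,180:350],None,fx=4,fy=4,interpolation=2)[:600,:680],'crop0')
go([.50,-.04,.30],10)
E
```

```text
[[ 0.    -0.963 -0.268  0.068]
 [ 1.     0.     0.    -0.   ]
 [-0.    -0.268  0.963 -0.142]
 [ 0.     0.     0.     1.   ]] 298.8309638690991
from [ 0.1643 -0.551   0.2313] head 16.6 -> shift [ 0.4677 -0.3938 -0.0687] yaw 0.11
```

View pics/crop0.png

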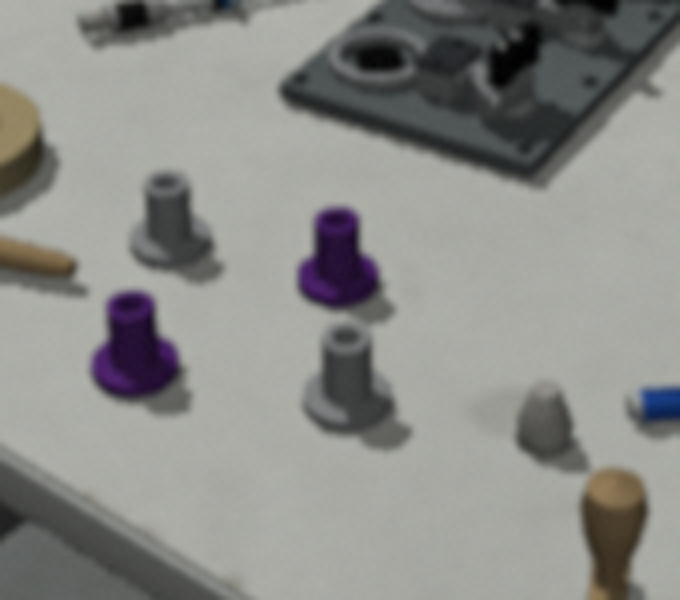

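The crop shows two plain grey flanged bushes, at crop (168,220) and (348,378). The two purple ones beside them are the look-alikes and stay where they are.

```bash
python3 -m crank '[[100,[0.35,-0.418,-0.069],0.11],[100,[0.35,-0.418,-0.069],0.11],[100,[0.35,-0.418,-0.069],0.11],[100,[0.35,-0.418,-0.069],0.11],[100,[0.35,-0.418,-0.069],0.11],[100,[0.35,-0.418,-0.069],0.11],[100,[0.35,-0.418,-0.069],0.11],[100,[0.35,-0.418,-0.069],0.11],[100,[0.35,-0.418,-0.069],0.11],[100,[0.35,-0.418,-0.069],0.11],[100,[0.35,-0.418,-0.069],0.11],[100,[0.35,-0.418,-0.069],0.11],[100,[0.35,-0.418,-0.069],0.11],[100,[0.35,-0.418,-0.069],0.11]]'; python3 -c "
from h import *
go([.65,-.03,.27],10)"
```

```text
clock: 2.8
ee_pos: [0.3801, -0.0511, 0.3002]
tcp_rot: [0.996, 0.086, -0.0, -0.0]
wrist_force: [0.0, 0.6, 0.5]
opening: 1.001
gripper_force: 0.0
from [ 0.3801 -0.0511  0.3002] head 9.91 -> shift [0.2695 0.0257 0.0302] yaw -0.0015
```

```bash
python3 -m crank '[[100,[0.27,0.026,0.03],0],[100,[0.27,0.026,0.03],0],[100,[0.27,0.026,0.03],0],[100,[0.27,0.026,0.03],0],[100,[0.27,0.026,0.03],0],[100,[0.27,0.026,0.03],0],[100,[0.27,0.026,0.03],0]]'; python3 - <<'E'
from h import *
C=cam('wrist'); im=get_image('wrist'); save(im,'w1')
T=cam('top'); get_image('top')
for n,z in [('nest_1',.012),('cam_1_grip',.04),('fixture',0),('bush_0',.012),('tray_in',.003)]:
    for d in nets.pinpoint('wrist',n):
      if d['score']>.2: p=pix(d); print(n,round(d['score'],2),p.round(),ray(C,p,z).round(4)[:2])
E
```

```text
clock: 3.68
ee_pos: [0.65, -0.0294, 0.2706]
tcp_rot: [0.996, 0.087, -0.0, 0.0]
wrist_force: [-0.3, 0.2, -0.1]
opening: 1.004
gripper_force: 0.0
nest_1 0.69 [227. 188.] [0.6271 0.0406]
nest_1 0.61 [281. 190.] [ 0.6372 -0.0319]
nest_1 0.61 [338. 190.] [ 0.6507 -0.1086]
cam_1_grip 0.66 [223. 245.] [0.5562 0.0321]
fixture 0.77 [283. 209.] [ 0.6081 -0.0408]
fixture 0.36 [110. 172.] [0.6189 0.2038]
bush_0 0.89 [126. 226.] [0.5496 0.1733]
bush_0 0.87 [281. 189.] [ 0.6397 -0.0323]
bush_0 0.69 [111. 174.] [0.6202 0.1966]
bush_0 0.65 [ 86. 256.] [0.4925 0.2298]
tray_in 0.75 [272. 318.] [ 0.4301 -0.0549]
```

View pics/w1.png

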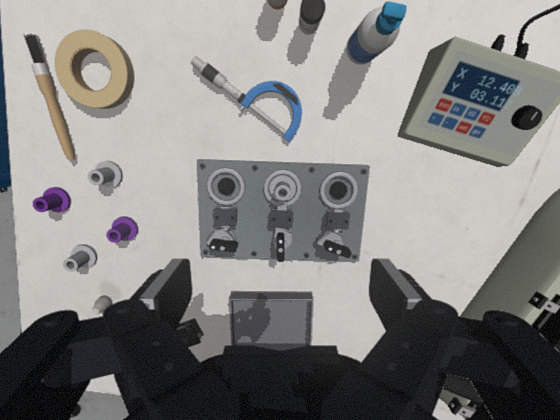

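The wrist picture shows:
- pocket 1 at (226,188), empty with a raised black pad
- pocket 2 at (282,188), holding bush_0
- pocket 3 at (339,190), empty
- cam 2 along x at (280,245), with cams 1 and 3 swung open
- only two grey bushes on the bench, at (103,174) and (80,257)

Next I get a precise fixture pose by fitting the rings and the plate.

```bash
cat > fit.py <<'E'
from h import *
C=cam('wrist'); im=cv2.imread('pics/w1.png')
g=cv2.cvtColor(im,cv2.COLOR_BGR2GRAY); roi=cv2.resize(g[160:275,190:380],None,fx=4,fy=4,interpolation=cv2.INTER_CUBIC)
cs=cv2.HoughCircles(roi,cv2.HOUGH_GRADIENT,1,150,param1=120,param2=25,minRadius=62,maxRadius=88)[0]
for c in sorted(cs.tolist()): p=np.array(c[:2])/4+[190,160]-.375; print(p.round(1),c[2]/4,ray(C,p,.019).round(4)[:2])
lt=nets.silhouettes('wrist','fixture')[0]['mask']
cn=max(cv2.findContours(lt.astype(np.uint8),0,2)[0],key=cv2.contourArea)
r=cv2.minAreaRect(cn); print(r)
b=np.array([ray(C,p,.012)[:2] for p in cv2.boxPoints(r)]); print(b.round(4),b.mean(0),np.linalg.norm(np.diff(b,axis=0),axis=1))
v=cv2.resize(im[155:275,190:380],None,fx=4,fy=4,interpolation=2); cv2.imwrite('pics/w1c.png',v)
E
python3 fit.py
```

```text
[225.8 188. ] 16.375 [0.6295 0.0413]
[280.2 188. ] 16.549999237060547 [ 0.6422 -0.0306]
[337.8 188.2] 15.824999809265137 [ 0.6552 -0.1065]
((281.4765319824219, 211.1958465576172), (172.306640625, 99.65127563476562), 1.9305872917175293)
[[ 0.517   0.0752]
 [ 0.6608  0.0848]
 [ 0.6931 -0.1422]
 [ 0.5515 -0.1739]] [ 0.60559197 -0.03904124] [0.14416515 0.229302   0.14505273]
```

View pics/w1c.png

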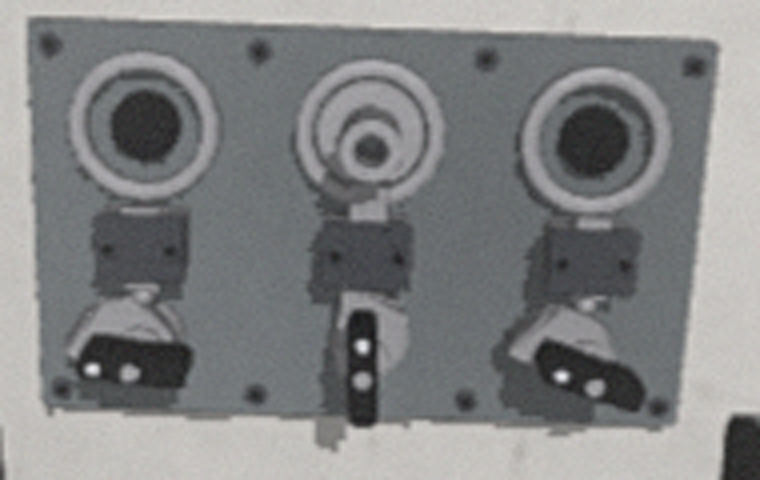

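```bash
cat > fit2.py <<'E'
from h import *
from scipy.optimize import least_squares
s={'ee_pos':[.65,-.0294,.2706],'tcp_rot':[.9962,.0868,0,0]}
C=cam('wrist')
f=lambda u:np.array(u)/4+[190,155]-.375
obs=[((70,116,.012),(28,18)),((70,-116,.012),(718,42)),((-70,116,.012),(47,412)),((-70,-116,.012),(676,425)),
 (('n',76,.019),(143.5,127)),(('n',0,.019),(370,132)),(('n',-76,.019),(595,140))]
def W(q,l):
    l=[q[3]*1000 if l[0]=='n' else l[0],l[1],l[2]]
    c,s=np.cos(q[2]),np.sin(q[2]); a,b=l[0]/1e3,l[1]/1e3
    return [q[0]+c*a-s*b,q[1]+s*a+c*b,l[2]+q[4]]
fun=lambda q:np.concatenate([proj(C,W(q,l))-f(u) for l,u in obs]+[[q[4]*300]])
r=least_squares(fun,[.6,-.04,.15,.04,0.]); q=r.x
print(q.round(4),np.degrees(q[2]).round(2)); print(r.fun.round(1))
for i,y in ((1,76),(2,0),(3,-76)):
    print(i,'nest',np.round(W(q,(q[3]*1e3,y,.012)),4),'cam',np.round(W(q,(q[3]*1e3-75,y,.05)),4), 'cam px crop',((proj(C,W(q,(q[3]*1e3-75,y,.051)))-[190,155])*4).round())
c2=W(q,(q[3]*1e3-75,0,.05)); go([c2[0],c2[1],.12],np.degrees(q[2]))
E
python3 fit2.py
```

```text
[ 0.606  -0.0386  0.1461  0.0369 -0.0021] 8.37
[-0.5  0.9  0.3 -0.1 -0.8 -0.9  0.4  0.1  0.2 -0.1  0.1  0.3  0.2 -0.2
 -0.6]
1 nest [0.6314 0.0419 0.0099] cam [0.5572 0.031  0.0479] cam px crop [130. 369.]
2 nest [ 0.6424 -0.0333  0.0099] cam [ 0.5682 -0.0442  0.0479] cam px crop [363. 376.]
3 nest [ 0.6535 -0.1084  0.0099] cam [ 0.5793 -0.1194  0.0479] cam px crop [594. 382.]
from [ 0.6504 -0.0292  0.2707] head 10.0 -> shift [-0.0836  0.0005  0.1506] yaw 0.0271
```

```bash
python3 -m crank '[[45,[-0.0836,0.0005,0.12],0.027],[45,[-0.0836,0.0005,0.15],0.027],[45,[-0.0836,0.0005,0.18],0.027],[45,[-0.0836,0.0005,0.18],0.027],[45,[-0.0836,0.0005,0.2],0.027],[45,[-0.0836,0.0005,0.225],0.027],[45,[-0.0836,0.0005,0.236],0.027],[45,[-0.0836,0.0005,0.236],0.027],[0,[-0.0836,0.0005,0.236],0.027],[0,[-0.0836,0.0005,0.236],0.027],[0,[-0.0836,0.0005,0.236],0.027],[0,[-0.0836,0.0005,0.236],0.027],[0,[-0.0836,0.0005,0.236],0.027]]'; python3 -c "
from h import *
get_image('wrist');save(get_image('wrist'),'w2')"
```

```text
clock: 5.7
ee_pos: [0.5695, -0.0439, 0.0359]
tcp_rot: [0.997, 0.073, 0.001, 0.0]
wrist_force: [-1.0, 2.2, 6.5]
opening: 0.097
gripper_force: 60.0
```

View pics/w2.png

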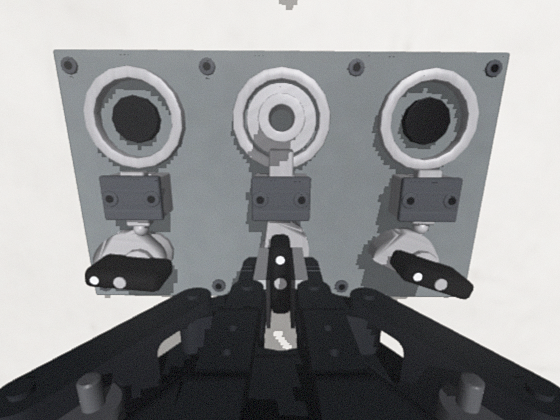

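The jaws hold cam 2's wing grip at (281,270), lined up with pocket 2. Now I turn it open.

```bash
python3 -m crank '[[0,[0,0,-0.001],-0.1],[0,[0,0,-0.001],-0.2],[0,[0,0,-0.001],-0.3],[0,[0,0,-0.001],-0.4],[0,[0,0,-0.001],-0.5],[0,[0,0,-0.001],-0.6],[0,[0,0,-0.001],-0.7],[0,[0,0,-0.001],-0.8],[0,[0,0,-0.001],-0.9],[0,[0,0,-0.001],-1],[0,[0,0,-0.001],-1]]' && python3 -m crank '[[0,[0,0,0],-0.1],[0,[0,0,0],-0.22],[0,[0,0,0],-0.22]]'; cat > fit3.py <<'E'
from h import *
from scipy.optimize import least_squares
# close picture w2: corners & rings
s=dict(ee_pos=[.5695,-.0439,.0359],tcp_rot=np.array([.99733,.073,.001,0])); C=cam('wrist',s)
obs=[((70,116,.012),(54,51)),((70,-116,.012),(509,53)),(('n',76,.019),(134,117)),(('n',0,.019),(281.5,117)),(('n',-76,.019),(429.5,119))]
def W(q,l):
    a=(q[3]*1000 if l[0]=='n' else l[0])/1e3; b=l[1]/1e3; c,s=np.cos(q[2]),np.sin(q[2])
    return [q[0]+c*a-s*b,q[1]+s*a+c*b,l[2]+q[4]]
fun=lambda q:np.concatenate([proj(C,W(q,l))-u for l,u in obs]+[[q[4]*300]])
r=least_squares(fun,[.6,-.04,.15,.037,0.]); q=r.x
print(q.round(4),np.degrees(q[2]).round(2)); print(r.fun.round(1))
for i,y in ((1,76),(2,0),(3,-76)): print(i,np.round(W(q,(q[3]*1e3,y,.012)),4),'cam',np.round(W(q,(q[3]*1e3-75,y,.05)),4))
E
python3 fit3.py
```

```text
clock: 7.18
ee_pos: [0.5679, -0.0419, 0.0359]
tcp_rot: [0.827, 0.562, 0.0, -0.002]
wrist_force: [-1.9, 8.5, 5.7]
opening: 0.093
gripper_force: 60.0
clock: 7.55
ee_pos: [0.5674, -0.0418, 0.0359]
tcp_rot: [0.757, 0.654, 0.0, -0.002]
wrist_force: [-5.3, 9.2, 8.0]
opening: 0.098
gripper_force: 60.3
[ 0.6051 -0.0394  0.1419  0.0379 -0.0021] 8.13
[-0.1 -0.1  0.4  0.2  0.1 -0.1  0.1  0.6 -0.5 -0.7 -0.6]
1 [0.6318 0.0412 0.0099] cam [0.5576 0.0306 0.0479]
2 [ 0.6426 -0.034   0.0099] cam [ 0.5683 -0.0447  0.0479]
3 [ 0.6533 -0.1093  0.0099] cam [ 0.5791 -0.1199  0.0479]
```

```bash
python3 -m crank '[[45,[0,0,0],0],[45,[0,0,0],0],[45,[0,0,0],0],[50,[0,0,-0.06],0],[50,[0,0,-0.09],0.15],[50,[0,0,-0.09],0.3],[50,[0,0,-0.09],0.45],[50,[0,0,-0.09],0.6],[50,[0,0,-0.09],0.75],[50,[0,0,-0.09],0.9],[50,[0,0,-0.09],1],[50,[0,0,-0.09],1]]' ; python3 -c "
from h import *
go([.6425,-.0333,.06],8.3)"
```

```text
clock: 9.05
ee_pos: [0.5685, -0.0444, 0.1253]
tcp_rot: [0.982, 0.188, 0.0, 0.0]
wrist_force: [-0.0, 0.7, 0.4]
opening: 0.497
gripper_force: 0.0
from [ 0.5685 -0.0444  0.1253] head 21.63 -> shift [0.0729 0.017  0.0653] yaw 0.2222
```

```bash
python3 -m crank '[[50,[0.04,0.009,0],0.15],[50,[0.073,0.017,0],0.222],[50,[0.073,0.017,0],0.222],[50,[0.073,0.017,0],0.222]]' ; python3 - <<'E'
from h import *
C=cam('wrist'); im=get_image('wrist'); save(im,'w3')
for d in nets.pinpoint('wrist','bush_0')+nets.pinpoint('wrist','nest_1'):
    p=pix(d); print(round(d['score'],2),p.round(),ray(C,p,.012).round(4)[:2])
go([.6425,-.0333,.0225],8.3)
E
```

```text
clock: 9.55
ee_pos: [0.6418, -0.0331, 0.1249]
tcp_rot: [0.997, 0.073, -0.001, -0.0]
wrist_force: [0.4, -0.3, 1.0]
opening: 0.499
gripper_force: 0.0
0.8 [ 51. 269.] [0.5528 0.1713]
0.66 [ 21. 195.] [0.6204 0.193 ]
0.62 [278. 207.] [ 0.6428 -0.0307]
0.59 [367. 208.] [ 0.6534 -0.1089]
0.55 [198. 209.] [0.6305 0.0387]
from [ 0.6417 -0.0332  0.1253] head 8.29 -> shift [0.0008 0.0002 0.1028] yaw -0.0001
```

View pics/w3.png

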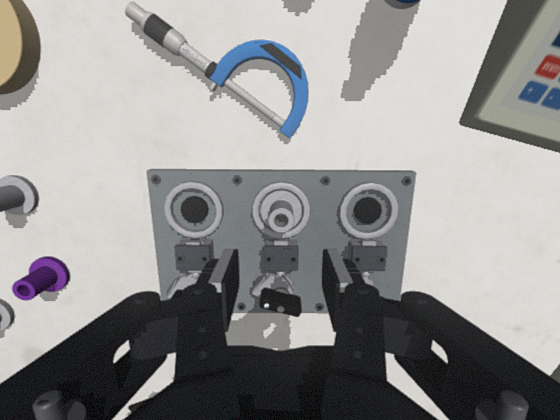

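Cam 2 is open (grip across at (280,300)) and its finger is withdrawn. bush_0 is free at (279,212), midway between the jaws.

```bash
python3 -m crank '[[50,[0.001,0.001,0.05],0],[50,[0.001,0.001,0.085],0],[50,[0.001,0.001,0.1025],0],[50,[0.001,0.001,0.1025],0],[50,[0.001,0.001,0.1025],0],[0,[0.001,0.001,0.1025],0],[0,[0.001,0.001,0.1025],0],[0,[0.001,0.001,0.1025],0],[0,[0.001,0.001,0.1025],0],[0,[0.001,0.001,0.1025],0],[0,[0.001,0.001,0.1025],0]]' ; python3 -m crank '[[0,[0,0,-0.02],0],[0,[0,0,-0.05],0],[0,[0,0,-0.1],0],[0,[0,0,-0.1],0]]'
python3 - <<'E'
from h import *
C=cam('scene'); get_image('scene')
for n in('tray_in',):
  print([(round(d['score'],2),ray(C,pix(d),.003).round(4)) for d in nets.pinpoint('scene',n)])
T=cam('top'); get_image('top')
m=nets.silhouettes('top','tray_in')
for x in m[:2]: print(x['score'],pix(x),ray(T,pix(x),.01))
go([.432,-.048,.12],8.3)
E
```

```text
clock: 11.08
ee_pos: [0.6451, -0.0343, 0.0248]
tcp_rot: [0.997, 0.072, 0.001, 0.0]
wrist_force: [-0.6, -0.1, 6.0]
opening: 0.212
gripper_force: 58.7
clock: 11.58
ee_pos: [0.6473, -0.0347, 0.1297]
tcp_rot: [0.997, 0.072, 0.005, 0.002]
wrist_force: [0.5, -0.5, -0.4]
opening: 0.213
gripper_force: 58.8
[(0.98, array([ 0.4212, -0.0401,  0.003 ]))]
0.48 [300.608 207.018] [0.55376068 0.04184547 0.01      ]
from [ 0.6426 -0.0337  0.1216] head 8.27 -> shift [-0.2104 -0.0161  0.0021] yaw -0.0006
```

```bash
python3 -m crank '[[0,[-0.06,-0.005,0],0],[0,[-0.12,-0.01,0],0],[0,[-0.18,-0.014,0],0],[0,[-0.21,-0.014,0],0],[0,[-0.21,-0.014,0.04],0],[0,[-0.21,-0.014,0.08],0],[0,[-0.21,-0.014,0.098],0],[0,[-0.21,-0.014,0.103],0],[0,[-0.21,-0.014,0.106],0],[0,[-0.21,-0.014,0.1075],0],[0,[-0.21,-0.014,0.1075],0]]'; python3 -c "
from h import *
go([.432,-.05,.0145],8.3); print(telemetry.read_state()['wrist_force'])"
```

```text
clock: 13.15
ee_pos: [0.4344, -0.0505, 0.0159]
tcp_rot: [0.997, 0.072, 0.001, 0.0]
wrist_force: [-0.4, -0.2, -1.0]
opening: 0.211
gripper_force: 59.1
from [ 0.4344 -0.0505  0.0159] head 8.27 -> shift [-0.0023 -0.0008  0.0014] yaw -0.0005
[-0.35262791 -0.15945997 -1.01020895]
```

```bash
python3 -m crank '[[0,[0,0,0.001],0],[0,[0,0,0.002],0],[0,[0,0,0.002],0]]'
```

```text
clock: 13.52
ee_pos: [0.4345, -0.0505, 0.0157]
tcp_rot: [0.997, 0.072, -0.0, 0.0]
wrist_force: [-9.5, 2.3, 22.5]
opening: 0.21
gripper_force: 61.4
```

```bash
python3 -m crank '[[0,[0,0,-0.0015],0],[40,[0,0,-0.0015],0],[40,[0,0,-0.0015],0],[40,[0,0,-0.0015],0],[40,[0,0,-0.06],0],[40,[0,0,-0.12],0],[50,[0.05,-0.06,-0.18],0],[50,[0.1,-0.12,-0.22],0],[50,[0.14,-0.18,-0.22],0],[50,[0.16,-0.24,-0.22],0],[50,[0.18,-0.28,-0.22],0],[50,[0.18,-0.28,-0.22],0],[50,[0.18,-0.28,-0.22],0]]'; cat > see.py <<'E'
import sys
from h import *
C=cam('wrist'); im=get_image('wrist'); save(im,sys.argv[1])
hsv=cv2.cvtColor(im,cv2.COLOR_RGB2HSV)
for d in nets.silhouettes('wrist','bush_1'):
    if d['score']<.2: continue
    m=d['mask']; print('mask',pix(d).round(),m.sum(),'sat',np.median(hsv[...,1][m]))
for d in nets.pinpoint('wrist','bush_1'):
    if d['score']>.2: p=pix(d); print(round(d['score'],2),p.round(),ray(C,p,0).round(4)[:2])
E
python3 see.py w4; python3 -c "
from h import *
go([.616,.2,.2],8.3)"
```

```text
clock: 15.15
ee_pos: [0.5718, 0.2555, 0.2327]
tcp_rot: [0.997, 0.074, -0.0, -0.0]
wrist_force: [0.6, -1.4, -0.7]
opening: 0.499
gripper_force: 0.0
mask [327. 150.] 655 sat 5.0
mask [284. 249.] 611 sat 5.0
mask [265. 182.] 614 sat 120.0
mask [335. 213.] 636 sat 114.0
mask [481. 315.] 745 sat 7.0
mask [519.  52.] 3030 sat 51.0
mask [464. 163.] 371 sat 24.0
0.85 [282. 250.] [0.4834 0.2406]
0.84 [478. 312.] [ 0.4301 -0.0527]
0.76 [336. 211.] [0.5477 0.1788]
0.74 [326. 152.] [0.62   0.2065]
0.65 [263. 183.] [0.5699 0.2772]
from [0.5714 0.252  0.2328] head 8.24 -> shift [0.0367 0.0578 0.0327] yaw -0.0009
```

View pics/w4.png

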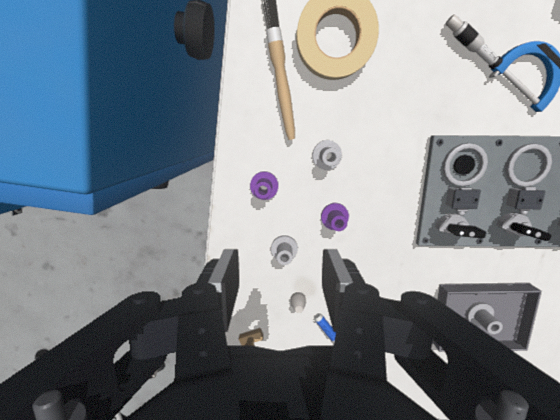

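bush_0 stands upright in the tray at (485,318). The grey bushes are at (327,155) and (284,250), with the purple ones at (263,184) and (335,216). I move above the first grey bush and measure it again.

```bash
python3 -m crank '[[50,[0.04,0.055,0.05],0],[50,[0.04,0.055,0.1],0],[50,[0.04,0.055,0.1],0],[50,[0.04,0.055,0.1],0],[50,[0.04,0.055,0.1],0],[50,[0.04,0.055,0.1],0],[50,[0.04,0.055,0.1],0]]'; cat >> see.py <<'E'
if len(sys.argv)>2:
    go([float(sys.argv[2]),float(sys.argv[3]),float(sys.argv[4])],float(sys.argv[5]))
E
python3 see.py w5 .619 .203 .0125 8.3
```

```text
clock: 16.18
ee_pos: [0.6196, 0.2045, 0.1346]
tcp_rot: [0.997, 0.072, 0.001, -0.0]
wrist_force: [-0.5, 0.6, -0.2]
opening: 0.499
gripper_force: 0.0
mask [237. 323.] 570 sat 7.0
mask [200. 245.] 1219 sat 123.0
mask [279. 203.] 1081 sat 5.0
mask [294. 282.] 1157 sat 119.0
0.82 [293. 278.] [0.5437 0.1804]
0.68 [201. 239.] [0.572  0.2771]
0.61 [229. 319.] [0.4852 0.2402]
0.61 [280. 204.] [0.619  0.2046]
from [0.6193 0.2042 0.1336] head 8.28 -> shift [-0.0005  0.0011  0.1211] yaw -0.0004
```

```bash
python3 -m crank '[[50,[0,0,0.05],0],[50,[0,0,0.1],0],[50,[0,0,0.121],0],[50,[0,0,0.121],0],[0,[0,0,0.121],0],[0,[0,0,0.121],0],[0,[0,0,0.121],0],[0,[0,0,0.121],0],[0,[0,0,0.121],0],[0,[0,0,0.121],0]]' ; python3 -m crank '[[0,[0,0,-0.02],0],[0,[0,0,-0.06],0],[0,[0,0,-0.09],0],[0,[0,0,-0.09],0],[0,[0,0,-0.09],0],[0,[0,0,-0.09],0]]'; python3 -c "
from h import *
go([.643,-.0335,.1],8.3)"
```

```text
clock: 17.58
ee_pos: [0.6215, 0.2044, 0.0153]
tcp_rot: [0.997, 0.072, 0.003, -0.0]
wrist_force: [-0.1, -0.5, 7.3]
opening: 0.208
gripper_force: 59.0
clock: 18.32
ee_pos: [0.6179, 0.2038, 0.1005]
tcp_rot: [0.997, 0.072, -0.002, 0.0]
wrist_force: [-0.4, 0.2, -0.5]
opening: 0.207
gripper_force: 58.7
from [0.6179 0.2038 0.1005] head 8.26 -> shift [-0.0093  0.2385  0.0005] yaw -0.0006
```

```bash
python3 -m crank '[[0,[0,0.06,0],0],[0,[-0.004,0.12,0],0],[0,[-0.009,0.18,0],0],[0,[-0.009,0.22,0],0],[0,[-0.009,0.2385,0],0],[0,[-0.009,0.2385,0.03],0],[0,[-0.009,0.2385,0.055],0],[0,[-0.009,0.2385,0.055],0],[0,[-0.009,0.2385,0.055],0],[0,[-0.009,0.2385,0.055],0]]'; python3 - <<'E'
from h import *
go([.643,-.0335,.0],8.3)
C=cam('wrist'); im=get_image('wrist'); 
for p in ([.6425,-.0335,.019],): print(proj(C,p))
save(cv2.resize(im[170:370,160:400],None,fx=3,fy=3,interpolation=2),'w6')
E
```

```text
clock: 19.58
ee_pos: [0.6457, -0.0332, 0.0489]
tcp_rot: [0.997, 0.072, 0.001, 0.0]
wrist_force: [-0.2, 0.4, -1.2]
opening: 0.211
gripper_force: 58.8
from [ 0.6457 -0.0332  0.0489] head 8.29 -> shift [-0.0029 -0.0001  0.0489] yaw -0.0002
[280.33011091 248.31879777]
```

View pics/w6.png

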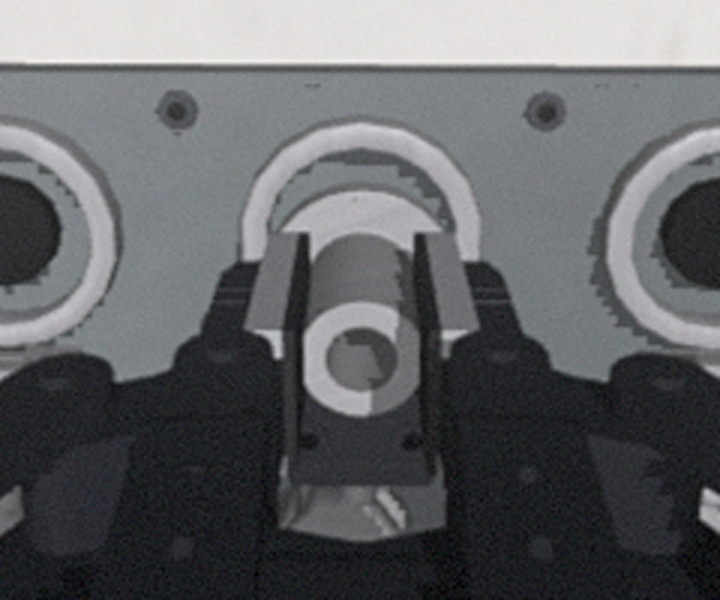

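The gripped bush hangs over pocket 2. Sideways it is centred (crop column 361 for both ring and barrel). The flange's far edge is at crop row 190 and the ring's far edge at row 122. I work out the x error from those.

```bash
python3 - <<'E'
from h import *
C=cam('wrist'); s=telemetry.read_state(); z=s['ee_pos'][2]; f=lambda u,v:(160+u/3-.33,170+v/3-.33)
u=np.array([np.cos(.1447),np.sin(.1447)])
for o in (.012,.0135,.015):
    a=ray(C,f(361,360),z-o+.034)[:2]; b=ray(C,f(361,190),z-o+.006)[:2]-.018*u; print('bush',o,a,b)
print('ring far',ray(C,f(362,122),.019)[:2]-.0255*u,'inner far',ray(C,f(362,148),.019)[:2]-.0195*u,ray(C,f(362,122),.017)[:2]-.0255*u)
print(s['ee_pos'])
E
```

```text
bush 0.012 [ 0.64373012 -0.03315959] [ 0.64283988 -0.03330285]
bush 0.0135 [ 0.64287292 -0.03328546] [ 0.64231543 -0.03338019]
bush 0.015 [ 0.64201573 -0.03341133] [ 0.64179099 -0.03345753]
ring far [ 0.64128702 -0.03374289] inner far [ 0.64187835 -0.03365905] [ 0.6407526 -0.0338243]
[ 0.64563013 -0.0332756   0.04881446]
```

```bash
python3 -m crank '[[0,[-0.001,0,0.01],0],[0,[-0.001,0,0.015],0],[0,[-0.001,0,0.018],0],[0,[-0.001,0,0.02],0],[0,[-0.001,0,0.02],0],[0,[-0.001,0,0.02],0]]'; python3 -m crank '[[0,[0,0,0.001],0],[0,[0,0,0.002],0],[0,[0,0,0.003],0],[0,[0,0,0.003],0]]'
```

```text
clock: 20.38
ee_pos: [0.6439, -0.0335, 0.0274]
tcp_rot: [0.997, 0.072, 0.0, 0.0]
wrist_force: [1.8, -0.4, 0.6]
opening: 0.204
gripper_force: 59.0
clock: 20.88
ee_pos: [0.644, -0.0335, 0.0272]
tcp_rot: [0.997, 0.072, -0.0, 0.0]
wrist_force: [-6.7, 2.3, 18.5]
opening: 0.208
gripper_force: 60.5
```

```bash
python3 -m crank '[[0,[0,0,-0.002],0],[40,[0,0,-0.002],0],[40,[0,0,-0.002],0],[40,[0,0,-0.002],0],[45,[0,0,-0.04],0],[45,[-0.03,0,-0.09],-0.15],[45,[-0.06,0,-0.09],-0.3],[45,[-0.06,0,-0.09],-0.45],[45,[-0.06,0,-0.09],-0.6],[45,[-0.06,0,-0.09],-0.75],[45,[-0.06,0,-0.09],-0.9],[45,[-0.06,0,-0.09],-1],[45,[-0.06,0,-0.09],-1],[45,[-0.06,0,-0.09],-1]]'; python3 - <<'E'
from h import *
go([.5683,-.0435,.037],81.6)
C=cam('wrist'); im=get_image('wrist'); save(im,'w7')
for n in('bush_1','nest_1','cam_1_grip'):
  for d in nets.pinpoint('wrist',n):
    p=pix(d); print(n,round(d['score'],2),p.round(),ray(C,p,.04 if n[0]=='c' else .012).round(4)[:2])
E
```

```text
clock: 22.62
ee_pos: [0.5841, -0.0421, 0.1142]
tcp_rot: [0.828, 0.56, -0.0, -0.0]
wrist_force: [0.1, -0.3, 0.4]
opening: 0.448
gripper_force: 0.0
from [ 0.5841 -0.0421  0.1142] head 68.16 -> shift [-0.0072 -0.0141  0.0772] yaw -0.224
bush_1 0.68 [131. 272.] [ 0.4388 -0.0442]
bush_1 0.65 [340. 178.] [ 0.6407 -0.0335]
nest_1 0.9 [377. 254.] [ 0.6492 -0.1097]
nest_1 0.71 [298.  93.] [0.6323 0.0404]
nest_1 0.43 [ 13. 168.] [0.3958 0.0739]
nest_1 0.28 [206. 143.] [0.5503 0.0334]
cam_1_grip 0.76 [207. 144.] [0.5576 0.0305]
cam_1_grip 0.4 [ 10. 167.] [0.4189 0.0691]
```

View pics/w7.png

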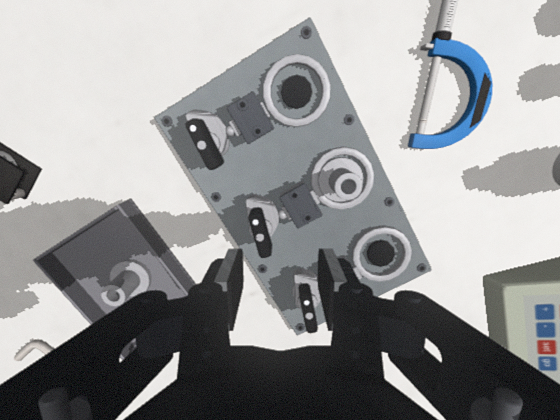

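bush in pocket 2 looks seated, with its flange inside the ring at (342,178). Cam 2's grip is at (260,228). Next I grasp it and turn it clockwise.

```bash
python3 -m crank '[[45,[-0.007,-0.014,0.01],-0.15],[45,[-0.007,-0.014,0.03],-0.224],[45,[-0.007,-0.014,0.06],-0.224],[45,[-0.007,-0.014,0.078],-0.224],[45,[-0.007,-0.014,0.078],-0.224],[0,[-0.007,-0.014,0.078],-0.224],[0,[-0.007,-0.014,0.078],-0.224],[0,[-0.007,-0.014,0.078],-0.224],[0,[-0.007,-0.014,0.078],-0.224],[0,[-0.007,-0.014,0.078],-0.224],[0,[-0.007,-0.014,0.078],-0.224]]'; python3 -m crank '[[0,[0,0,0],0.1],[0,[0,0,0],0.2],[0,[0,0,0],0.3],[0,[0,0,0],0.4],[0,[0,0,0],0.5],[0,[0,0,0],0.6],[0,[0,0,0],0.7],[0,[0,0,0],0.8],[0,[0,0,0],0.9],[0,[0,0,0],1],[0,[0,0,0],1]]'; python3 -c "
from h import *
go([.5683,-.0435,.037],8.1)"
```

```text
clock: 24.2
ee_pos: [0.5672, -0.0432, 0.0376]
tcp_rot: [0.756, 0.654, -0.001, -0.001]
wrist_force: [-8.1, 0.2, 9.2]
opening: 0.099
gripper_force: 60.0
clock: 25.58
ee_pos: [0.568, -0.0438, 0.0376]
tcp_rot: [0.982, 0.188, -0.001, 0.0]
wrist_force: [-6.3, -1.3, 5.4]
opening: 0.093
gripper_force: 59.6
from [ 0.568  -0.0438  0.0376] head 21.69 -> shift [ 0.0004 -0.0002  0.0006] yaw 0.2264
```

```bash
python3 -m crank '[[0,[0,0,0],0.1],[0,[0,0,0],0.2],[0,[0,0,0],0.24],[0,[0,0,0],0.26],[0,[0,0,0],0.26]]'; python3 -c "
from h import *
s=telemetry.read_state();print(s['ft_torque']);go([.5683,-.0435,.037],8.1)"
```

```text
clock: 26.2
ee_pos: [0.5681, -0.0441, 0.0376]
tcp_rot: [0.999, 0.054, -0.001, 0.001]
wrist_force: [-5.8, -2.3, 5.3]
opening: 0.097
gripper_force: 60.5
[-0.31935783  1.07755799  0.71937597]
from [ 0.5681 -0.0441  0.0376] head 6.24 -> shift [ 0.0003 -0.0006  0.0006] yaw -0.031
```

The moment of 0.72 N m shows the stop is reached, so the cam is at its high point. I release and go to the second bush.

```bash
python3 -m crank '[[0,[0,0,0],-0.03],[40,[0,0,0],-0.03],[40,[0,0,0],-0.03],[40,[0,0,0],-0.03],[40,[0,0,-0.05],0],[50,[0,0,-0.1],0],[50,[-0.02,-0.06,-0.1],0],[50,[-0.035,-0.12,-0.1],0],[50,[-0.05,-0.18,-0.1],0],[50,[-0.05,-0.24,-0.1],0],[50,[-0.05,-0.29,-0.1],0],[50,[-0.05,-0.29,-0.1],0],[50,[-0.05,-0.29,-0.1],0],[50,[-0.05,-0.29,-0.1],0],[50,[-0.05,-0.29,-0.1],0]]'; python3 see.py w8 .485 .24 .0125 8.3;
```

```text
clock: 28.08
ee_pos: [0.4884, 0.2386, 0.1364]
tcp_rot: [0.999, 0.052, 0.0, 0.0]
wrist_force: [-1.4, -0.2, 0.4]
opening: 0.499
gripper_force: 0.0
mask [282. 203.] 1119 sat 5.0
mask [351. 150.] 1281 sat 122.0
mask [251. 106.] 1433 sat 119.0
mask [548. 288.] 557 sat 8.0
0.93 [282. 201.] [0.49   0.2376]
0.91 [348. 152.] [0.5424 0.1816]
0.86 [247. 106.] [0.5721 0.2771]
0.79 [554. 288.] [ 0.4274 -0.0545]
from [0.4883 0.2391 0.1363] head 6.05 -> shift [-0.0032 -0.0012  0.1238] yaw -0.0376
```

```bash
python3 -m crank '[[50,[0.0015,0.0015,0.05],-0.037],[50,[0.0015,0.0015,0.1],-0.037],[50,[0.0015,0.0015,0.123],-0.037],[50,[0.0015,0.0015,0.123],-0.037],[0,[0.0015,0.0015,0.123],-0.037],[0,[0.0015,0.0015,0.123],-0.037],[0,[0.0015,0.0015,0.123],-0.037],[0,[0.0015,0.0015,0.123],-0.037],[0,[0.0015,0.0015,0.123],-0.037],[0,[0.0015,0.0015,0.123],-0.037]]' ; python3 -m crank '[[0,[0,0,-0.02],0],[0,[0,0,-0.06],0],[0,[0,0,-0.1],0],[0,[0,0,-0.1],0],[0,[0,0,-0.1],0],[0,[0,0,-0.1],0]]'; python3 -c "
from h import *
go([.634,.0414,.05],8.3)"
```

```text
clock: 29.48
ee_pos: [0.4914, 0.2387, 0.0153]
tcp_rot: [0.997, 0.073, 0.002, -0.0]
wrist_force: [-0.4, -0.1, 5.9]
opening: 0.205
gripper_force: 59.0
clock: 30.22
ee_pos: [0.4885, 0.238, 0.1117]
tcp_rot: [0.997, 0.073, -0.002, 0.0]
wrist_force: [0.3, -0.2, -0.4]
opening: 0.208
gripper_force: 58.7
from [0.4885 0.238  0.1117] head 8.32 -> shift [0.1157 0.2156 0.0613] yaw 0.0004
```

```bash
python3 -m crank '[[0,[0.03,0.05,0],0],[0,[0.06,0.1,0],0],[0,[0.09,0.15,0],0],[0,[0.1157,0.2,0],0],[0,[0.1157,0.2156,0],0],[0,[0.1157,0.2156,0.03],0],[0,[0.1157,0.2156,0.06],0],[0,[0.1157,0.2156,0.06],0],[0,[0.1157,0.2156,0.06],0],[0,[0.1157,0.2156,0.06],0],[0,[0.1157,0.2156,0.06],0]]'; python3 - <<'E'
from h import *
go([.633,.0414,.05],8.3)
im=get_image('wrist'); save(cv2.resize(im[170:370,160:400],None,fx=3,fy=3,interpolation=2),'w9')
E
```

```text
clock: 31.6
ee_pos: [0.6362, 0.0418, 0.0546]
tcp_rot: [0.997, 0.073, 0.001, 0.0]
wrist_force: [-0.2, -0.9, 0.2]
opening: 0.211
gripper_force: 58.8
from [0.6362 0.0418 0.0546] head 8.34 -> shift [-0.0032 -0.0001  0.0046] yaw 0.0006
```

View pics/w9.png

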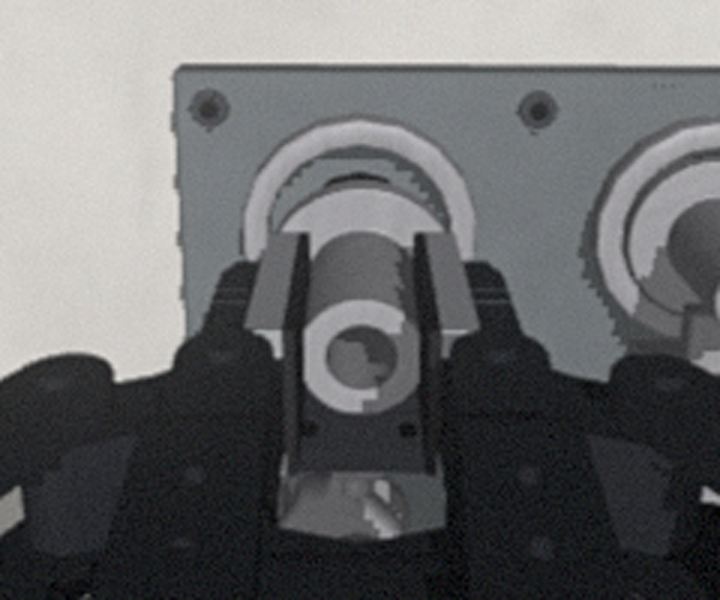

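The bush hangs over pocket 1, centred to within a pixel (361 against 360). The flange's far edge is at crop row 187 and the ring's at row 119.

```bash
python3 - <<'E'
from h import *
C=cam('wrist'); s=telemetry.read_state(); z=s['ee_pos'][2]; f=lambda u,v:(160+u/3-.33,170+v/3-.33)
u=np.array([np.cos(.1447),np.sin(.1447)])
for o in (.0135,.015):
    a=ray(C,f(361,357),z-o+.034)[:2]; b=ray(C,f(361,187),z-o+.006)[:2]-.018*u; print('bush',o,a,b)
print('ring far',ray(C,f(360,119),.019)[:2]-.0255*u,'inner far',ray(C,f(360,146),.019)[:2]-.0195*u)
print(s['ee_pos'])
E
```

```text
bush 0.0135 [0.63379315 0.04180853] [0.63326736 0.04174549]
bush 0.015 [0.63294066 0.04168337] [0.63274717 0.04166906]
ring far [0.63076302 0.04158994] inner far [0.63097966 0.04161789]
[0.6360306  0.04175435 0.05431305]
```

```bash
python3 -m crank '[[0,[-0.0025,0,0.01],0],[0,[-0.0025,0,0.015],0],[0,[-0.0025,0,0.018],0],[0,[-0.0025,0,0.02],0],[0,[-0.0025,0,0.02],0],[0,[-0.0025,0,0.02],0]]'; python3 -m crank '[[0,[0,0,0.001],0],[0,[0,0,0.002],0],[0,[0,0,0.003],0],[0,[0,0,0.004],0],[0,[0,0,0.004],0]]'
```

```text
clock: 32.4
ee_pos: [0.6331, 0.0413, 0.0334]
tcp_rot: [0.997, 0.073, 0.0, 0.0]
wrist_force: [-0.1, -0.8, -0.4]
opening: 0.21
gripper_force: 58.8
clock: 33.02
ee_pos: [0.6332, 0.0413, 0.0303]
tcp_rot: [0.997, 0.073, 0.0, 0.0]
wrist_force: [-2.7, 0.4, 6.0]
opening: 0.208
gripper_force: 59.1
```

```bash
python3 -m crank '[[0,[0,0,0.001],0],[0,[0,0,0.002],0],[0,[0,0,0.003],0],[0,[0,0,0.004],0],[0,[0,0,0.005],0],[0,[0,0,0.005],0],[0,[0,0,0.005],0]]'
```

```text
clock: 33.9
ee_pos: [0.6332, 0.0413, 0.0272]
tcp_rot: [0.997, 0.073, -0.0, 0.0]
wrist_force: [-9.0, -0.4, 19.3]
opening: 0.208
gripper_force: 60.6
```

```bash
python3 -m crank '[[0,[0,0,-0.002],0],[40,[0,0,-0.002],0],[40,[0,0,-0.002],0],[40,[0,0,-0.002],0],[45,[0,0,-0.04],0],[45,[-0.03,0,-0.09],-0.15],[45,[-0.075,0,-0.09],-0.3],[45,[-0.075,0,-0.09],-0.45],[45,[-0.075,0,-0.09],-0.6],[45,[-0.075,0,-0.09],-0.75],[45,[-0.075,0,-0.09],-0.9],[45,[-0.075,0,-0.09],-1],[45,[-0.075,0,-0.09],-1],[45,[-0.075,0,-0.09],-1]]'; python3 - <<'E'
from h import *
def hd(s,a,b):
    C=cam('wrist',s); p=ray(C,a,.051);q=ray(C,b,.051); d=p-q; print(np.degrees(np.arctan2(d[1],d[0])).round(1),p[:2].round(4),q[:2].round(4))
hd(dict(ee_pos=[.5695,-.0439,.0359],tcp_rot=[.99733,.073,.001,0]),(94,280),(119,283))
hd(dict(ee_pos=[.5841,-.0421,.1142],tcp_rot=[.828,.56,0,0]),(196,128),(202,147))
im=get_image('wrist'); save(im,'w10')
go([.5577,.0308,.0375],92)
for d in nets.pinpoint('wrist','bush_1'): p=pix(d); print(d['score'],p,ray(cam('wrist'),p,.012))
E
```

```text
clock: 35.65
ee_pos: [0.5587, 0.0305, 0.1142]
tcp_rot: [0.828, 0.561, -0.0, -0.0]
wrist_force: [0.2, -0.5, -0.6]
opening: 0.449
gripper_force: 0.0
90.6 [0.5562 0.0428] [0.5563 0.0311]
82.3 [0.558  0.0423] [0.5563 0.0298]
from [0.5588 0.0305 0.1143] head 68.24 -> shift [-0.0001 -0.0011  0.0768] yaw -0.396
0.86 [392.28  243.516] [ 0.63937869 -0.03239169  0.012     ]
0.64 [356.216 168.714] [0.63009363 0.04163261 0.012     ]
0.62 [185.416  40.992] [0.54246617 0.17708366 0.012     ]
```

View pics/w10.png

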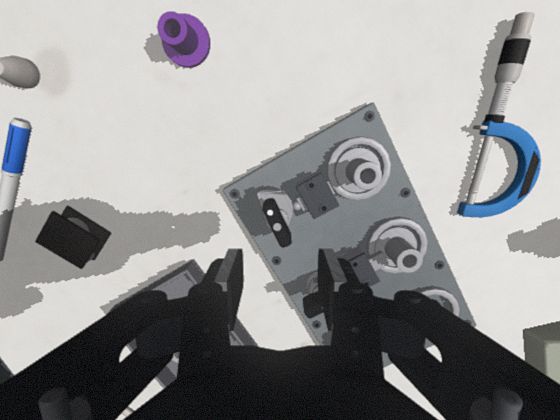

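Both bushes sit in their rings, at (360,170) and (397,245). Cam 1's grip is at (276,222), heading about 87°. Next I grasp it and lock it.

```bash
python3 -m crank '[[45,[0,-0.001,0.01],-0.15],[45,[0,-0.001,0.03],-0.31],[45,[0,-0.001,0.06],-0.31],[45,[0,-0.001,0.0775],-0.31],[45,[0,-0.001,0.0775],-0.31],[0,[0,-0.001,0.0775],-0.31],[0,[0,-0.001,0.0775],-0.31],[0,[0,-0.001,0.0775],-0.31],[0,[0,-0.001,0.0775],-0.31],[0,[0,-0.001,0.0775],-0.31],[0,[0,-0.001,0.0775],-0.31]]'; python3 -m crank '[[0,[0,0,0],0.1],[0,[0,0,0],0.2],[0,[0,0,0],0.3],[0,[0,0,0],0.4],[0,[0,0,0],0.5],[0,[0,0,0],0.6],[0,[0,0,0],0.7],[0,[0,0,0],0.8],[0,[0,0,0],0.9],[0,[0,0,0],1],[0,[0,0,0],1]]'; python3 -c "
from h import *
s=telemetry.read_state();print(s['ft_torque']);go([.5577,.0308,.0375],8.1)"
```

```text
clock: 37.12
ee_pos: [0.5564, 0.0312, 0.038]
tcp_rot: [0.726, 0.688, -0.001, -0.001]
wrist_force: [-8.1, 0.5, 7.7]
opening: 0.098
gripper_force: 59.5
clock: 38.5
ee_pos: [0.5566, 0.0311, 0.038]
tcp_rot: [0.973, 0.233, -0.002, -0.0]
wrist_force: [-8.6, -0.5, 7.2]
opening: 0.098
gripper_force: 59.5
[0.01363953 1.43437728 0.00758802]
from [0.5566 0.0311 0.038 ] head 26.9 -> shift [0.0009 0.0008 0.0005] yaw 0.3133
```

```bash
python3 -m crank '[[0,[0,0,0],0.1],[0,[0,0,0],0.2],[0,[0,0,0],0.28],[0,[0,0,0],0.32],[0,[0,0,0],0.345],[0,[0,0,0],0.345]]'; python3 -c "
from h import *
s=telemetry.read_state();print(s['ft_torque']);go([.5577,.0308,.0375],8.1)"
```

```text
clock: 39.25
ee_pos: [0.5566, 0.031, 0.038]
tcp_rot: [0.998, 0.055, -0.002, 0.0]
wrist_force: [-8.2, -0.2, 7.3]
opening: 0.092
gripper_force: 60.1
[0.0677649  1.31287831 0.48734147]
from [0.5566 0.031  0.038 ] head 6.32 -> shift [0.0011 0.0003 0.0005] yaw -0.0297
```

Stop reached on cam 1 too. I release, retreat towards the arm's own side, and look over the whole fixture.

```bash
python3 -m crank '[[0,[0,0,0],-0.03],[40,[0,0,0],-0.03],[40,[0,0,0],-0.03],[40,[0,0,0],-0.03],[40,[0,0,-0.05],-0.03],[50,[0,0,-0.1],-0.03],[50,[0.02,0.03,-0.15],-0.03],[50,[0.04,0.06,-0.18],-0.03],[50,[0.04,0.06,-0.18],-0.03],[50,[0.04,0.06,-0.18],-0.03],[50,[0.04,0.06,-0.18],-0.03],[50,[0.04,0.06,-0.18],-0.03]]'; python3 - <<'E'
from h import *
C=cam('wrist'); im=get_image('wrist'); save(cv2.resize(im[90:370,110:470],None,fx=2.1,fy=2.1,interpolation=2),'w11')
for d in nets.pinpoint('wrist','bush_1'): p=pix(d); print(round(d['score'],2),p.round(),ray(C,p,.012).round(4))
E
```

```text
clock: 40.75
ee_pos: [0.6032, -0.0236, 0.2156]
tcp_rot: [0.998, 0.07, -0.001, -0.0]
wrist_force: [0.5, 0.0, 0.7]
opening: 0.506
gripper_force: 0.0
0.98 [ 32. 178.] [0.5741 0.265  0.012 ]
0.82 [114. 209.] [0.5503 0.171  0.012 ]
0.68 [226. 158.] [0.6291 0.0431 0.012 ]
0.67 [279. 315.] [ 0.434  -0.0463  0.012 ]
```

View pics/w11.png

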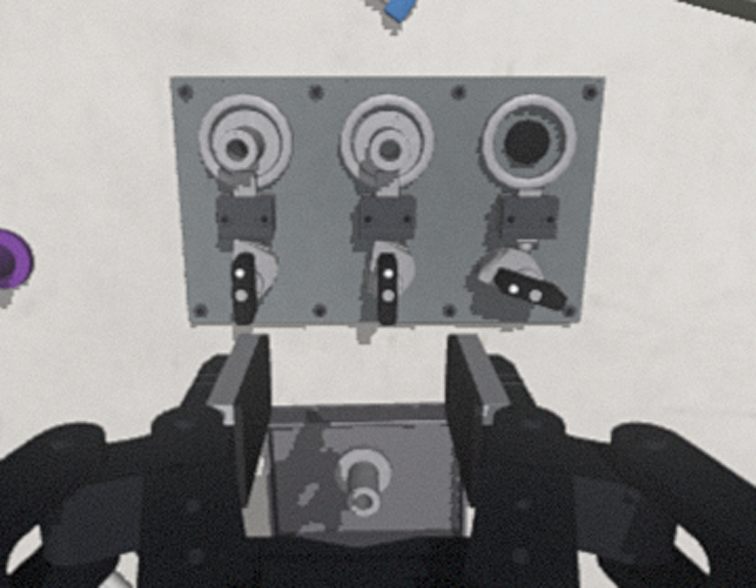

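Both new bushes are locked. Cams 1 and 2 are straight, at crop (243,285) and (388,285), with their fingers over the flanges. Pocket 3 is empty with its cam open, and bush_0 stands upright in the tray at (362,475).

```bash
python3 -c "
from h import *
print(workorder.finish_job())"
```

```text
the job is handed in; nothing more can be done
None
```

The job is handed in (no verdict was returned): the finished bush stands upright in the tray, the two grey bushes found on the bench are pressed home and locked in pockets 1 and 2, and pocket 3 is empty with its cam open.

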